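# Photograph the next sample on the copy stand

## Task

Take the blue-capped jar, already photographed, off the round white stage of the copy stand and stand it in the free half of the grey tray, then stand the orange-capped jar upright in the middle of the stage with its label facing the camera lens. Now half-press the camera's red shutter button to its first click and hold it there for a good second so that the camera focuses, then press it fully down to take the picture, and let it come up again. Set the jars down gently, take no picture before the orange-capped jar is in place, do not knock the copy stand, and leave everything else where it stands.

Things in the scene. Friction and masses are not known exactly. Their poses are not given: they have to be found in the camera images.
- next_mid (a point): the orange-capped jar with an orange-striped label, the next sample: sample jar, 52 mm diameter, 110 mm tall, straight-sided, about 250 g, plastic, origin on its axis half-way up (55 mm above its foot). Its x axis points from the jar's axis out through the middle of the label, z up. It starts on the bench in one of three places, among two white-capped jars.
- next_label (a point): middle of the orange-capped jar's label, on the jar's surface, 26 mm from its axis and 40 mm above its foot; the label covers about 100 degrees of the wall.
- old_mid (a point): the blue-capped jar, standing on the stage at the start: sample jar, 52 mm diameter, 110 mm tall, straight-sided, about 250 g, origin on its axis half-way up, z up.
- wait1_mid (a point): a white-capped waiting jar on the bench, same size; leave alone. Origin half-way up.
- wait2_mid (a point): the other white-capped waiting jar, same size; leave alone. Origin half-way up.
- done_mid (a point): a black-capped jar already standing in one half of the tray, same size; leave alone. Origin half-way up.
- tray: shallow grey open tray, fixed to the bench, 130 mm (x) by 200 mm (y) outside, 22 mm high, walls and floor 4 mm thick. Origin under its middle. The black-capped jar stands in its half on the -y side, 43 to 57 mm from the middle; the half on the +y side is free (its middle is at y = +50 mm).
- stage_mid (a point): centre of the top of the round white stage (120 mm diameter, top 30 mm above the bench) on the copy stand's grey base board (440 by 220 by 18 mm, fixed). Its x axis points level from the stage to the camera and column, z up; the lens looks along -x. The board reaches from x = -70 to +370 mm and y = -110 to +110 mm in this frame; the camera body stands above x = 170 to 310 mm, with its lens front at x = 183 mm.
- lens_front (a point): middle of the front of the camera's lens (68 mm diameter, 65 mm long barrel). The grey and black camera (138 mm wide, about 110 mm high) is fixed on the copy stand, pitched 30 degrees down at the stage; this point's -x axis points along the line of sight.
- shutter_top (a point): centre of the top face of the red round shutter button (21 mm diameter) on top of the camera's hand grip, the end nearer the robot. Its z axis is the button's axis, pointing out of the camera's top: it leans 30 degrees from vertical towards the stage. Press along -z. The face stands 14 mm above the camera's top at rest and moves with the button; nothing else on the camera's top lies within 28 mm of the button's axis.
- shutter_half (a joint): first stage of the shutter button, m: 0 at rest, 0.004 at the first click. A light spring: 0.8 N to start, 2 N at the click. It springs back.
- shutter_full (a joint): second stage of the shutter button, m: 0 up to and at the first click, 0.004 fully down, where it stops hard (the face is then 8 mm lower than at rest). It starts to move only at about 6.3 N and needs 8.7 N to go fully down. It springs back.
- lamp_edge (a point): middle of the front edge of the white LED lamp panel (200 mm wide, 120 mm deep, fixed on the column) that overhangs the camera from behind: the edge is about 140 mm above the button and just behind it, so that a gripper held upright over the button would strike the lamp; come in along the button's axis.
- column_top (a point): top of the copy stand's aluminium column, 40 by 40 mm, 466 mm high, behind the camera.
- cap: black lens cap, 72 mm diameter, 9 mm thick, lying on the copy stand's base board; leave alone. Origin at its underside.
- beaker: empty glass beaker, 74 mm diameter, 95 mm tall, on the bench; leave alone. Origin under its middle.
- washbottle: white wash bottle with a red cap, 70 mm diameter, 195 mm tall with its spout, on the bench; leave alone. Origin under its middle.
- blower: grey rubber dust blower with a red band standing on end, 63 mm diameter, 125 mm tall; leave alone. Origin under its middle.
Things that resemble listed ones, but are neither listed nor needed, are in the scene too. What is shaped like the part that bears old_mid but brown is not meant. What is shaped like the part that bears next_mid but brown is not meant.

How it is judged:
By the outcome, as a careful person would: the job done as asked, in the order asked, and still so for the second after the job is handed in, with the robot touching nothing.
It also fails if it takes over 64 s, if anything falls off the work surface, if the arm or the gripper's body presses on something with over 40 N, if the wrist force passes 120 N, or if a joint passes its speed limit or range.

## Robot

A 7-joint arm with a two-finger parallel gripper is mounted at the origin on the work surface. World frame = base frame: x ahead of the robot, y to its left, z up, the work surface at z = 0. Lengths are in mm, angles in rad, forces in N, time in s.
With the tool pointing down it reaches from about 400 to 875 mm from the base axis. Payload 19.3 kg.
Tool frame: the origin (TCP) lies midway between the tips of the shut fingers; the grasp point (between the pads) lies 19 mm behind it; z points along the fingers, y is the direction in which the jaws open and shut (so a half turn about z gives the same grasp; the last joint's range is limited). The gripper opens to 85 mm and grips with 20 to 120 N. Pads are 22 mm wide; open, the fingers measure 114 mm over their backs; the gripper's body (76 mm by 85 mm) begins 54 mm behind the grasp point. The pads swing forward as they close: fully open they stand 13 mm farther back than shut.
Start: joints at [-1.215, 0.521, -0.036, 1.599, 0.021, 1.021, -0.113], TCP at [258.173, 569.176, 231.291] pointing down, gripper open.
Joint ranges: [-2.91, 2.91], [-0.3, 2.13], [-1.5, 1.42], [0.17, 2.43], [-1.26, 4.41], [0.16, 1.93], [-2.52, 2.52]. Speed limits (rad/s): [1.89, 1.89, 2.39, 2.39, 3.01, 3.01, 3.01].

## Interface

Orientations are given as a unit quaternion [x, y, z, w].
In Python, from bench import telemetry, cams, job gives the robot as it stands. The module is installed in compiled form; this text tells all that it offers.
- The arm moves only by the shell command python3 -m creep 'ROWS' [OPENING] [FORCE]. ROWS is JSON, a list of rows, each a list of 6 numbers: the shift along the tool's x, y, z in cm, then the turn, a rotation vector about the tool's x, y, z in degrees. A call has 1 to 12 rows; each row shifts and turns the commanded pose from where the row before left it, along the tool's axes as they then stand; what a row does not reach is not made up. A row lasts 1/8 s, in which the tool goes at most 62.5 mm and 10.7 degrees, less where a joint would pass 70% of its speed; a pose out of reach is approached as far as the arm can. A call is refused whole if a number of a shift passes 6.25 or a number of a turn 10.7, either way. A call with a gripper value outside its range is refused whole. OPENING is the closure, from 0 (fully open) to 1 (shut), set as the call begins (- or left out, the last holds). The fingers move at their own pace and stop on an object; FORCE is the grip in N (left out, the last holds). Time passes only in rows, so rows that do not move let the fingers close. It gives the time, the measured TCP pose, the force and the opening at its end, in the units of the state.
- telemetry.state(): the state, without advancing time (a new reading comes with each control period).
- cams.get_image(name): name is "scene" or "top"; returns (picture, depth): 384x512x3 uint8, red, green, blue; 384x512 float32, mm along the optical axis (not along the pixel's ray), 0 where there is no reading.
- cams.camera_info(name): a dict with "fx", "fy", "cx", "cy" (pixels), "extrinsics" (4x4, takes a point from camera to world coordinates). Camera axes: x right, y down, z forward; pixel columns grow to the right and rows downward; lengths in mm; the calibration is good to about 2 mm. A picture is of the moment at which its call begins. camera_info takes no time and is no camera call.
- job.sign_off(): hands the job in, once; it reports no verdict.
Trained networks look in the newest picture that a camera, given by its name, has taken for a name from the list of things; names that differ only in an ending like _2 or _b are one class to them, and where a whole thing is asked for, a point or a joint stands for the part that bears it (a point fixed in the world has none). Each returns a list of dicts, best first, with "p" (0 to 1); they miss things now and then, are a little off and sometimes report something else, mostly with a low value. They report only what shows in the picture. A call takes as long as a camera call. They do not tell look-alikes from the thing itself.
- cams.find_in(camera, query): "centre" ([x, y, z] in mm, in the coordinates of the camera as it stood for that picture, good to about 4 mm: the middle of the surface that is visible of it).
The state is a dict: "t": time; "joint_pos": joint angles; "joint_vel": joint speeds; "effort": joint torques, N m; "eef_pos": TCP position; "ee_rot": TCP orientation; "contact_force": force on the tool from outside, world axes, zero at the start; "wrist_torque": the same for the moment, N m; "finger_gap": opening from 0.0 (shut) to 1.0 (fully open).
Only numpy, scipy, OpenCV 4.12 (cv2) and the standard library are available. Lean on these libraries where they do the work, as an engineer would, in place of code of your own. Each camera call takes 0.05 s, during which the arm holds its last target. There are 200 camera calls.

## Working session

There is one attempt and no reset: what is moved stays moved. The work goes in short steps, Python scripts to look and compute and a shell command to move; the robot and the scene stay as the last step left them, time stands still between calls to the robot, and variables do not carry over. Pictures are saved under pics/ and viewed, about 8 in all and at most 12, crops included, and the job is handed in when it is done.

```bash
mkdir -p pics; cat > h.py <<'E'
import numpy as np, cv2
from bench import telemetry, cams, job
from scipy.spatial.transform import Rotation as R
def snap(n,f):
    im,d=cams.get_image(n); cv2.imwrite(f'pics/{f}.png',im[:,:,::-1]); np.savez(f'pics/{f}_{n}.npz',im=im,d=d); return im,d
def w(n,p):
    E=np.array(cams.camera_info(n)["extrinsics"]); return (E@np.r_[p,1])[:3]
def pix(n,p):
    i=cams.camera_info(n); return np.array([i['fx']*p[0]/p[2]+i['cx'],i['fy']*p[1]/p[2]+i['cy']])
def cloud(n,d):
    i=cams.camera_info(n); v,u=np.mgrid[:384,:512]
    P=np.stack([(u-i['cx'])/i['fx']*d,(v-i['cy'])/i['fy']*d,d],-1); E=np.array(i['extrinsics']); return P@E[:3,:3].T+E[:3,3]
E
python3 - <<'E'
from h import *
np.set_printoptions(precision=1,suppress=True)
a,_=snap('scene','s0'); b,_=snap('top','t0')
cv2.imwrite('pics/both0.png',cv2.resize(np.hstack([a,b]),(800,300))[:,:,::-1])
for c in ('scene','top'):
    i=cams.camera_info(c); print(c,i['fx'],np.array(i['extrinsics']).round(2).tolist())
    for q in ['next_mid','old_mid','done_mid','tray','shutter_top','lens_front','lamp_edge','stage_mid','cap','beaker','washbottle','blower','column_top']:
        print(q,[(round(r['p'],2),w(c,r['centre']).round(0).tolist(),pix(c,r['centre']).round(0).tolist()) for r in cams.find_in(c,q)[:6]])
print(telemetry.state())
E
```

```text
scene 366.38968733672107 [[0.79, 0.46, -0.41, 951.59], [0.61, -0.6, 0.51, -543.57], [-0.01, -0.65, -0.76, 1008.32], [0.0, 0.0, 0.0, 1.0]]
next_mid [(0.81, [574.0, -367.0, 106.0], [181.0, 316.0]), (0.63, [686.0, -418.0, 109.0], [199.0, 361.0])]
old_mid [(0.96, [767.0, -156.0, 106.0], [291.0, 297.0]), (0.94, [596.0, -65.0, 120.0], [260.0, 238.0]), (0.57, [759.0, -49.0, 98.0], [310.0, 268.0])]
done_mid [(0.63, [420.0, -415.0, 100.0], [127.0, 297.0])]
tray [(0.59, [391.0, -351.0, -0.0], [146.0, 290.0])]
shutter_top []
lens_front [(0.72, [588.0, 176.0, 250.0], [306.0, 158.0])]
lamp_edge [(0.58, [593.0, 164.0, 28.0], [299.0, 208.0]), (0.42, [380.0, -162.0, 57.0], [186.0, 235.0])]
stage_mid [(0.92, [592.0, 166.0, 25.0], [299.0, 208.0])]
cap [(0.84, [648.0, 101.0, 28.0], [303.0, 228.0])]
beaker [(0.92, [381.0, -162.0, 56.0], [186.0, 235.0])]
washbottle [(0.94, [711.0, -307.0, 112.0], [237.0, 329.0])]
blower [(0.55, [346.0, 231.0, 55.0], [253.0, 161.0])]
column_top [(0.73, [595.0, 167.0, 26.0], [300.0, 208.0]), (0.32, [580.0, -367.0, 103.0], [183.0, 318.0])]
top 441.93614344368643 [[0.01, -0.
[... 768 characters left out ...]
.0, 31.0], [206.0, 167.0])]
beaker [(0.64, [385.0, -169.0, 2.0], [292.0, 251.0])]
washbottle [(0.62, [686.0, -282.0, 116.0], [334.0, 149.0]), (0.35, [531.0, 162.0, 266.0], [174.0, 191.0])]
blower [(0.87, [345.0, 239.0, 57.0], [157.0, 263.0])]
column_top [(0.9, [564.0, 171.0, 29.0], [184.0, 192.0])]
{'t': 1.4, 'joint_pos': array([-1.2,  0.5, -0. ,  1.6,  0. ,  1. , -0.1]), 'joint_vel': array([-0., -0., -0., -0., -0.,  0., -0.]), 'effort': array([ -0. , -92.7,   2. , -37. ,   0. ,   0. ,   0. ]), 'eef_pos': array([258.2, 569.1, 231.3]), 'ee_rot': array([ 0.2,  1. , -0. ,  0. ]), 'contact_force': array([ 0.4,  0.2, -0.1]), 'wrist_torque': array([ 0., -0., -0.]), 'finger_gap': 1.001047034741717}
```

View pics/s0.png

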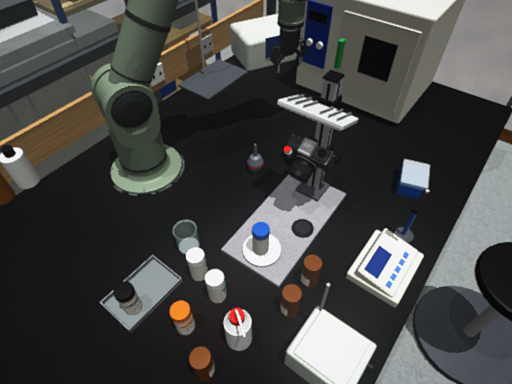

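View pics/t0.png

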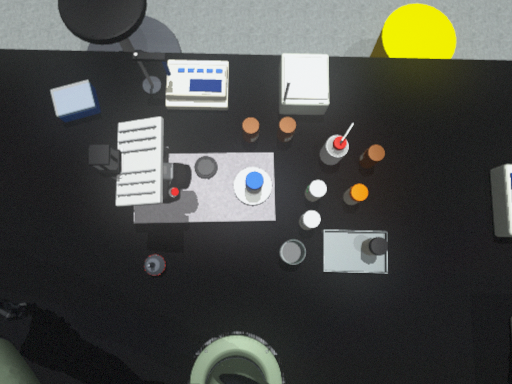

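s0: blue jar on the stage (260,238) and button red at (287,150). Orange jar at (181,316), with the brown look-alike jars at (202,361), (291,300) and (312,270). The white jars are at (196,263) and (215,286). In t0 the orange cap is at (358,192), the brown caps at (375,153), (287,125) and (250,125), the blue cap at (255,180), and the button at (174,192). I choose the orange jar at (181,316) and the blue one at (260,238), and check both in a crop.

```bash
python3 - <<'E'
from h import *
np.set_printoptions(precision=1,suppress=True)
S=np.load('pics/s0_scene.npz');T=np.load('pics/t0_top.npz')
cr=lambda im,x,y,s,o:cv2.resize(im[y:y+s,x:x+s],(o,o),interpolation=cv2.INTER_CUBIC)
a=cr(S['im'],150,285,64,400);b=cr(S['im'],270,130,50,400)
cv2.imwrite('pics/crop1.png',np.hstack([a,b])[:,:,::-1])
for n,D in (('scene',S),('top',T)):
    P=cloud(n,D['d']); h=cv2.cvtColor(D['im'],cv2.COLOR_RGB2HSV); H,s,v=h[...,0],h[...,1],h[...,2]
    def st(name,m):
        c,l,stt,ce=cv2.connectedComponentsWithStats(m.astype(np.uint8))
        for k in range(1,c):
            if stt[k,4]>=8:
                q=P[l==k]; q=q[q[:,2]>-50]
                if len(q): print(n,name,stt[k,4],ce[k],'mean',q.mean(0),'mid',(q.min(0)+q.max(0))/2,'ext',np.ptp(q,axis=0))
    cols=np.mgrid[:384,:512][1]
    zz=P[...,2]
    st('orange top',(H>6)&(H<20)&(s>180)&(v>130)&(zz>104)&(zz<118))
    st('blue top',(H>100)&(H<130)&(s>150)&(zz>130)&(zz<150))
    st('red',((H<5)|(H>174))&(s>150)&(v>120)&(zz>200))
    st('stage',(zz>25)&(zz<36)&(s<40)&(v>190)&(P[...,1]<100))
    st('white caps',(s<40)&(v>170)&(zz>104)&(zz<118)&(P[...,0]<640))
    b=(zz>10)&(zz<24)&(P[...,0]>420)&(P[...,0]<700)&(P[...,1]>-150)
    st('board',b)
    t=(P[...,0]<480)&(P[...,1]<-220)&(zz>14)&(zz<30)
    st('trayrim',t)
    t=(P[...,0]<480)&(P[...,1]<-220)&(zz>2.)&(zz<30)&(v>60)
    st('tray',t)
    if n=='top':
        for nm,m in (('board',b),('tray',t)):
            k=P[m][:,:2].astype(np.float32); print(nm,cv2.minAreaRect(k))
    st('black',(zz>104)&(zz<118)&(P[...,0]<480)&(P[...,1]<-300))
E
```

```text
scene orange top 312 [179.2 310.3] mean [ 560.6 -358.9  108.6] mid [ 560.8 -359.1  108.8] ext [50.6 50.6  9. ]
scene blue top 8 [277.2  40. ] mean [-22.9 903.8 139.4] mid [-24.1 902.2 139.8] ext [13.2 14.8 17.1]
scene blue top 213 [260.5 229.5] mean [587.9 -49.5 138.4] mid [587.2 -47.6 137.8] ext [49.2 52.7 13.7]
scene blue top 16 [406.4 226.5] mean [917.9 213.3 139.3] mid [917.9 213.4 139.5] ext [ 8.4  5.4 18. ]
scene red 37 [286.8 148.5] mean [539.6 141.2 287.5] mid [ 732.1 -183.7  633.5] ext [439.  719.7 749.6]
scene stage 582 [262.9 252.8] mean [600.6 -52.9  28.9] mid [587.3 -44.   30. ] ext [120.  118.6  10. ]
scene stage 286 [377.2 283.7] mean [925.3  61.6  33.1] mid [918.7  69.2  31.6] ext [157.1  61.1   8.8]
scene white caps 221 [194.4 255.2] mean [ 479.5 -217.1  108.6] mid [ 479.1 -217.2  108.7] ext [50.2 48.6  8.3]
scene white caps 250 [213.9 277.5] mean [ 570.  -236.   108.8] mid [ 569.1 -235.   109.3] ext [50.1 48.9 10.2]
scene board 72 [476.   11.5] mean [ 614.  2124.8   17. ] mid [ 613.  2122.4   16.9] ext [172.3  33.7  13.5]
scene board 4978 [284.7 226.2] mean [591.5  
[... 2615 characters left out ...]
8 -386.5   22.1] mid [ 399.  -388.    22.3] ext [33.6  7.9 13.8]
top trayrim 118 [367.6 268.7] mean [ 334.6 -398.8   20.6] mid [ 355.4 -374.5   20.4] ext [ 67.4 172.   12.7]
top tray 51 [496.7 230.1] mean [ 458.4 -810.8   19.3] mid [ 458.9 -812.6   19. ] ext [38.9 12.8 21.7]
top tray 1752 [352.  252.1] mean [ 385.  -354.7    8. ] mid [ 389.1 -362.3   15.6] ext [134.6 202.7  27.2]
board ((569.3892822265625, 230.182861328125), (230.51808166503906, 690.2903442382812), 4.230897903442383)
tray ((330.68841552734375, -538.343505859375), (294.5950622558594, 608.3965454101562), 0.07422031462192535)
top black 259 [378.9 246.1] mean [ 401.1 -407.8  112.3] mid [ 401.6 -409.7  110.8] ext [51.9 52.5 13.5]
```

View pics/crop1.png

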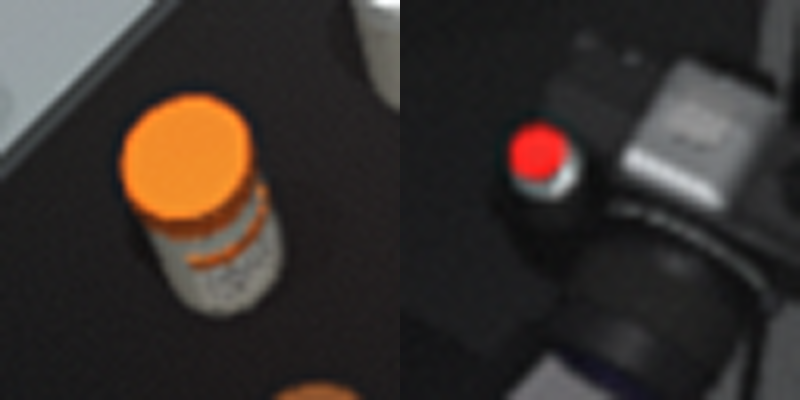

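The crop confirms the orange-capped jar, with a striped label whose left end is at crop (188,262), i.e. scene (180,327). It wraps past the right silhouette. The button is red, at crop (540,152).

```bash
python3 - <<'E'
from h import *
np.set_printoptions(precision=1,suppress=True)
S=np.load('pics/s0_scene.npz');T=np.load('pics/t0_top.npz')
i=cams.camera_info('scene');E=np.array(i['extrinsics'])
# ray/cylinder unwrapping, subpixel
c=np.array([560.5,-358.5])
AZ=np.arange(-180,60,2.);Z=np.arange(96,4,-3.)
az,z=np.meshgrid(np.radians(AZ),Z)
W=np.stack([c[0]+26*np.cos(az),c[1]+26*np.sin(az),z],-1)
Q=(W-E[:3,3])@E[:3,:3]
u=(i['fx']*Q[...,0]/Q[...,2]+i['cx']).astype(np.float32);v=(i['fy']*Q[...,1]/Q[...,2]+i['cy']).astype(np.float32)
U=cv2.remap(S['im'],u,v,cv2.INTER_LINEAR)
vis=((W[...,:2]-E[:2,3])*np.stack([np.cos(az),np.sin(az)],-1)).sum(-1)<0
U[~vis]=0
cv2.imwrite('pics/unwrap.png',cv2.resize(U,(720,288),interpolation=cv2.INTER_NEAREST)[:,:,::-1])
o=(U[...,0].astype(int)-U[...,2])
for k in range(len(Z)): 
    if 40<Z[k]<90: print(Z[k],[f'{int(x)}' for x in o[k,::4]])
print(AZ[::4],AZ[vis[10]])
# board edge yaw
for n,D in (('scene',S),('top',T)):
    P=cloud(n,D['d']);zz=P[...,2]
    m=(abs(zz-18)<7)&(P[...,0]>440)&(P[...,0]<720)&(P[...,1]>-140)&(P[...,1]<340)
    q=P[m]
    for y0,y1 in ((-90,300),):
        for f in (np.min,np.max):
            ys=np.arange(y0,y1,8);e=np.array([f(q[abs(q[:,1]-y)<4][:,0]) if (abs(q[:,1]-y)<4).any() else np.nan for y in ys]);ok=np.isfinite(e)
            ok&=abs(e-np.nanmedian(e))<15
            print(n,'edge x',np.polyfit(ys[ok],e[ok],1)*[57.3,1],ok.sum())
    xs=np.arange(500,670,6);e=np.array([q[abs(q[:,0]-x)<4][:,1].min() for x in xs]);print('y edge',np.polyfit(xs,e,1)*[57.3,1],np.median(e))
    m=(P[...,0]>300)&(P[...,0]<470)&(P[...,1]>-480)&(P[...,1]<-250)&(abs(zz-20)<6);q=P[m]
    xs=np.arange(340,430,6);
    e=np.array([q[abs(q[:,0]-x)<4][:,1].max() for x in xs]);print('tray +y edge',np.polyfit(xs,e,1)*[57.3,1],np.median(e))
    ys=np.arange(-440,-280,6);
    for f in (min,max):
        e=np.array([f(q[abs(q[:,1]-y)<4][:,0]) for y in ys]);print('tray x edge',np.polyfit(ys,e,1)*[57.3,1],np.median(e))
s=telemetry.state();print(R.from_quat(s['ee_rot']).as_matrix(),s['ee_rot'])
E
```

```text
87.0 ['0', '0', '0', '0', '0', '0', '0', '0', '0', '33', '29', '35', '33', '28', '37', '42', '35', '37', '30', '31', '33', '37', '36', '31', '30', '33', '66', '59', '43', '41']
84.0 ['0', '0', '0', '0', '0', '0', '0', '0', '0', '28', '25', '26', '23', '14', '27', '21', '15', '18', '17', '10', '16', '20', '21', '22', '19', '20', '60', '69', '34', '36']
81.0 ['0', '0', '0', '0', '0', '0', '0', '0', '0', '21', '23', '17', '12', '12', '11', '9', '17', '16', '7', '11', '11', '7', '9', '20', '17', '22', '56', '85', '40', '33']
78.0 ['0', '0', '0', '0', '0', '0', '0', '0', '0', '20', '16', '12', '6', '8', '8', '13', '34', '32', '19', '18', '19', '14', '9', '28', '22', '33', '55', '98', '52', '26']
75.0 ['0', '0', '0', '0', '0', '0', '0', '0', '0', '16', '7', '5', '6', '8', '8', '20', '55', '50', '42', '40', '45', '26', '13', '44', '43', '47', '51', '84', '65', '22']
72.0 ['0', '0', '0', '0', '0', '0', '0', '0', '0', '15', '8', '4', '6', '8', '8', '30', '83', '78', '71', '68', '74', '50', '34', '64', '68', '59', '69', '72', '80', '33']
69.0 ['0', '0', '0', '0', '0', '0', '0', '0', '0', '9', 
[... 2200 characters left out ...]
  12.   14.   16.   18.   20.   22.   24.   26.   28.   30.   32.
   34.   36.   38.   40.   42.   44.   46.   48.   50.   52.   54.   56.
   58.]
scene edge x [ -1.8 477.6] 47
scene edge x [ -1.9 695.5] 49
y edge [   1.9 -133.9] -114.65282959994249
tray +y edge [  -0.3 -264.2] -266.32741708646165
tray x edge [-16.7 236.5] 323.9244046686234
tray x edge [  0.7 458.6] 453.8600454846691
top edge x [ -1.7 475.6] 49
top edge x [ -1.8 693. ] 40
y edge [   2.  -130.6] -109.84285061554604
tray +y edge [  -0.5 -258.7] -262.24637045512077
tray x edge [  0.9 329.7] 323.9248129906609
tray x edge [  0.9 456.9] 450.57910438322176
[[-0.9  0.4 -0. ]
 [ 0.4  0.9 -0. ]
 [-0.  -0.  -1. ]] [ 0.2  1.  -0.   0. ]
```

View pics/unwrap.png

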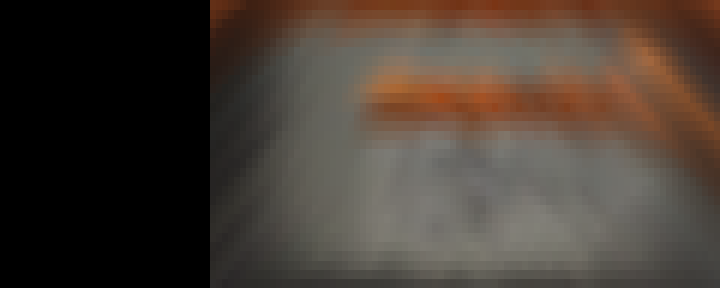

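Measured: orange jar (559.5,-357), blue jar (586,-46), stage (587,-42) with its x axis at azimuth 91.8°. Free tray half is (388,-314), button about (529,161,269), label azimuth about -10°. Next, a small planner that prints rows for me to type.

```bash
cat > plan.py <<'E'
from h import *
def plan(wps, p=None, q=None, step=60., dt=10.):
    """wps: (x,y,z,rotation or jaw yaw deg[,max step]) -> prints rounded rows in tool axes"""
    s=telemetry.state(); p=np.array(s['eef_pos']) if p is None else np.array(p,float); r=R.from_quat(s['ee_rot']) if q is None else q
    for wp in wps:
        g=np.array(wp[:3],float); t=wp[3]; st=wp[4] if len(wp)>4 else step
        if not isinstance(t,R): t=down(t)
        n=int(np.ceil(max(np.abs(g-p).max()/st, np.linalg.norm(g-p)/62, np.degrees((r.inv()*t).magnitude())/dt,1))); out=[]
        for k in range(n,0,-1):
            sh=np.round(r.inv().apply((g-p)/k)/10,2); tu=np.round(np.degrees((r.inv()*t).as_rotvec())/k,1)
            p=p+r.apply(sh*10); r=r*R.from_rotvec(np.radians(tu)); out.append([float(x)+0 for x in np.r_[sh,tu]])
        print(wp[:3],n,str([[int(x) if x==int(x) else x for x in o] for o in out]).replace(' ',''),flush=True)
    return p,r
def down(y):
    a=np.radians(y); Y=np.array([np.cos(a),np.sin(a),0]); Z=np.array([0,0,-1.]); return R.from_matrix(np.c_[np.cross(Y,Z),Y,Z])
E
python3 - <<'E'
from plan import *
s=telemetry.state();M=R.from_quat(s['ee_rot']).as_matrix();print(np.degrees(np.arctan2(M[1,1],M[0,1])))
plan([(330,400,300,50),(390,230,300,20),(395,100,290,0),(450,0,280,0),(586,-46,220,0),(586,-46,91,0,40)])
E
```

```text
65.60112068317056
(330, 400, 300) 4 [[-3.38,-3.11,-1.72,0,0,3.9],[-3.59,-2.87,-1.72,0,0,3.9],[-3.77,-2.62,-1.72,0,0,3.9],[-3.94,-2.36,-1.71,0,0,3.9]]
(390, 230, 300) 4 [[-3.88,-2.29,0,0,0,7.5],[-4.15,-1.77,0,0,0,7.5],[-4.34,-1.21,0,0,0,7.5],[-4.46,-0.63,0,0,0,7.5]]
(395, 100, 290) 3 [[-4.13,-1.33,0.33,0,0,6.7],[-4.26,-0.83,0.34,0,0,6.7],[-4.32,-0.33,0.33,0,0,6.6]]
(450, 0, 280) 2 [[-5,2.75,0.5,0,0,0],[-5,2.75,0.5,0,0,0]]
(586, -46, 220) 3 [[-1.53,4.53,2,0,0,0],[-1.54,4.53,2,0,0,0],[-1.53,4.54,2,0,0,0]]
(586, -46, 91) 4 [[0,0,3.23,0,0,0],[0,0,3.22,0,0,0],[0,0,3.23,0,0,0],[0,0,3.22,0,0,0]]
```

```bash
python3 -m creep '[[-3.4,-3.1,-1.7,0,0,3.9],[-3.6,-2.9,-1.7,0,0,3.9],[-3.8,-2.6,-1.7,0,0,3.9],[-3.9,-2.4,-1.7,0,0,3.9],[-3.9,-2.3,0,0,0,7.5],[-4.2,-1.8,0,0,0,7.5],[-4.3,-1.2,0,0,0,7.5],[-4.5,-0.6,0,0,0,7.5],[-4.1,-1.3,0.3,0,0,6.7],[-4.3,-0.8,0.3,0,0,6.7],[-4.3,-0.3,0.3,0,0,6.6]]' 0
python3 -m creep '[[-5,2.8,0.5,0,0,0],[-5,2.8,0.5,0,0,0],[-1.5,4.5,2,0,0,0],[-1.5,4.5,2,0,0,0],[-1.5,4.5,2,0,0,0],[0,0,0,0,0,0]]'
python3 - <<'E'
from plan import *
plan([(586,-46,180,0),(586,-46,92,0,30)])
E
```

```text
t: 2.78
eef_pos: [396.3, 97.9, 290.4]
ee_rot: [0.708, 0.706, 0.0, 0.0]
contact_force: [0.5, -0.4, -0.5]
finger_gap: 0.998
t: 3.52
eef_pos: [588.4, -46.9, 217.9]
ee_rot: [0.708, 0.707, -0.002, -0.0]
contact_force: [-0.7, 0.0, -0.8]
finger_gap: 0.997
(586, -46, 180) 1 [[0.09,-0.23,3.79,-0.2,0.1,-0.1]]
(586, -46, 92) 3 [[0,0,2.93,0,0,0],[0,0,2.93,0,0,0],[0,-0.01,2.94,0,0,0]]
```

```bash
python3 -m creep '[[0.1,-0.2,3.8,0,0,0],[0,0,3,0,0,0],[0,0,3,0,0,0],[0,0,2,0,0,0],[0,0,1.5,0,0,0],[0,0,0,0,0,0]]'
python3 -m creep '[[0,0,0,0,0,0],[0,0,0,0,0,0],[0,0,0,0,0,0],[0,0,0,0,0,0],[0,0,0,0,0,0],[0,0,0,0,0,0]]' 1 35
```

```text
t: 4.28
eef_pos: [584.8, -44.4, 87.0]
ee_rot: [0.707, 0.707, -0.0, -0.0]
contact_force: [-0.5, -0.3, -0.4]
finger_gap: 0.997
t: 5.03
eef_pos: [586.0, -44.7, 88.2]
ee_rot: [0.707, 0.707, 0.001, 0.001]
contact_force: [0.1, 0.5, 7.2]
finger_gap: 0.596
```

```bash
python3 -m creep '[[0,0,-0.5,0,0,0],[0,0,-2,0,0,0],[0,0,-4,0,0,0],[0,0,-5,0,0,0],[0,0,-1.5,0,0,0],[0,0,0,0,0,0]]'
python3 - <<'E'
from plan import *
snap('scene','s1')
plan([(388,-314,200,0),(388,-314,80,0,40)])
E
```

```text
t: 5.78
eef_pos: [585.5, -44.4, 217.8]
ee_rot: [0.707, 0.707, 0.001, 0.0]
contact_force: [0.7, -0.4, -2.3]
finger_gap: 0.596
(388, -314, 200) 6 [[-4.49,-3.28,0.28,0,0,0],[-4.49,-3.29,0.28,0,0,0],[-4.49,-3.28,0.28,0,0,0],[-4.49,-3.29,0.28,0,0,0],[-4.5,-3.28,0.28,0,0,0],[-4.49,-3.29,0.27,0,0,0]]
(388, -314, 80) 4 [[0,0,3,0,0,0],[0,0,3,0,0,0],[0,0.01,3,0,0,0],[-0.01,0,3,0,0,0]]
```

View pics/s1.png

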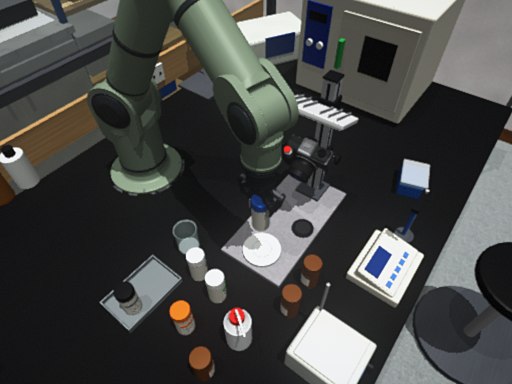

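s1: the blue jar is in the gripper at (258,212), clear of the stage at (262,250). Everything else is unchanged.

```bash
python3 -m creep '[[-2.5,-1.6,0,0,0,0],[-4.5,-3.3,0,0,0,0],[-4.5,-3.3,0,0,0,0],[-4.5,-3.3,0,0,0,0],[-4.5,-3.3,0,0,0,0],[-4.5,-3.3,0,0,0,0],[-2,-1.7,0,0,0,0],[0,0,5,0,0,0],[0,0,5,0,0,0],[0,0,3,0,0,0],[0,0,0,0,0,0]]'
```

```text
t: 7.2
eef_pos: [385.4, -313.7, 84.8]
ee_rot: [0.707, 0.707, -0.001, -0.003]
contact_force: [-0.7, -0.7, -1.8]
finger_gap: 0.599
```

```bash
python3 -m creep '[[0,0.2,1,0,0,0],[0,0,0.6,0,0,0],[0,0,0.3,0,0,0],[0,0,0.15,0,0,0],[0,0,0,0,0,0]]'; python3 -m creep '[[0,0,0.1,0,0,0],[0,0,0,0,0,0]]'; python3 -m creep '[[0,0,0.1,0,0,0],[0,0,0,0,0,0]]'
```

```text
t: 7.82
eef_pos: [389.4, -314.7, 67.0]
ee_rot: [0.707, 0.707, 0.0, 0.0]
contact_force: [-0.1, 0.2, -3.3]
finger_gap: 0.597
t: 8.07
eef_pos: [389.4, -314.7, 65.9]
ee_rot: [0.707, 0.707, 0.0, 0.0]
contact_force: [0.5, 0.6, -2.7]
finger_gap: 0.596
t: 8.32
eef_pos: [389.3, -314.6, 64.7]
ee_rot: [0.707, 0.707, -0.0, -0.0]
contact_force: [0.4, 0.1, -2.5]
finger_gap: 0.596
```

```bash
python3 -m creep '[[0,0,0.1,0,0,0],[0,0,0,0,0,0]]'; python3 -m creep '[[0,0,0.1,0,0,0],[0,0,0,0,0,0]]'; python3 -m creep '[[0,0,0.1,0,0,0],[0,0,0,0,0,0]]'
```

```text
t: 8.57
eef_pos: [389.3, -314.6, 63.7]
ee_rot: [0.707, 0.707, -0.0, -0.0]
contact_force: [0.1, -0.2, -2.7]
finger_gap: 0.595
t: 8.82
eef_pos: [389.3, -314.6, 62.8]
ee_rot: [0.707, 0.707, -0.0, -0.0]
contact_force: [0.2, 0.2, -1.7]
finger_gap: 0.598
t: 9.07
eef_pos: [389.5, -315.0, 62.2]
ee_rot: [0.707, 0.707, 0.0, 0.0]
contact_force: [-0.4, -0.4, 7.9]
finger_gap: 0.595
```

```bash
python3 -m creep '[[0,0,0,0,0,0],[0,0,0,0,0,0],[0,0,0,0,0,0],[0,0,0,0,0,0],[0,0,-2,0,0,0],[0,0,-4,0,0,0],[0,0,-5,0,0,0],[0,0,-3,0,0,0]]' 0
python3 - <<'E'
from plan import *
plan([(559.5,-357,180,-99)])
E
```

```text
t: 10.07
eef_pos: [389.5, -314.9, 203.9]
ee_rot: [0.707, 0.707, 0.0, 0.001]
contact_force: [0.4, -0.1, -0.2]
finger_gap: 1.003
(559.5, -357, 180) 10 [[-0.42,1.7,0.24,0,0,9.9],[-0.12,1.75,0.24,0,0,9.9],[0.18,1.74,0.24,0,0,9.9],[0.48,1.68,0.24,0,0,9.9],[0.76,1.58,0.24,0,0,9.9],[1.02,1.42,0.24,0,0,9.9],[1.25,1.23,0.24,0,0,9.9],[1.44,1,0.25,0,0,9.9],[1.59,0.73,0.24,0,0,9.9],[1.69,0.45,0.25,0,-0.1,9.9]]
```

```bash
python3 -m creep '[[-0.4,1.7,0.2,0,0,9.9],[-0.1,1.7,0.2,0,0,9.9],[0.2,1.7,0.2,0,0,9.9],[0.5,1.7,0.2,0,0,9.9],[0.8,1.6,0.2,0,0,9.9],[1,1.4,0.2,0,0,9.9],[1.2,1.2,0.2,0,0,9.9],[1.4,1,0.2,0,0,9.9],[1.6,0.7,0.2,0,0,9.9],[1.7,0.4,0.2,0,0,9.9],[0,0,0,0,0,0]]'
python3 - <<'E'
from plan import *
plan([(559.5,-357,150,-99),(559.5,-357,58,-99,40)])
E
```

```text
t: 11.45
eef_pos: [558.6, -354.6, 180.9]
ee_rot: [0.997, -0.078, -0.001, 0.0]
contact_force: [-0.4, 0.9, -0.4]
finger_gap: 1.0
(559.5, -357, 150) 1 [[0.13,0.22,3.09,0,0.1,0.1]]
(559.5, -357, 58) 3 [[0,0,3.07,0,0,0],[0,0,3.07,0,0,0],[0,-0.01,3.06,0,0,0]]
```

```bash
python3 -m creep '[[0.1,0.2,3,0,0,0],[0,0,3,0,0,0],[0,0,3,0,0,0],[0,0,2,0,0,0],[0,0,1,0,0,0],[0,0,0,0,0,0]]'
python3 -m creep '[[0,0,0,0,0,0],[0,0,0,0,0,0],[0,0,0,0,0,0],[0,0,0,0,0,0],[0,0,0,0,0,0],[0,0,0,0,0,0]]' 1 35
python3 -m creep '[[0,0,-0.5,0,0,0],[0,0,-2,0,0,0],[0,0,-4,0,0,0],[0,0,-5,0,0,0],[0,0,-2,0,0,0],[0,0,0,0,0,0]]'
python3 - <<'E'
from plan import *
im,d=snap('scene','s2')
p,r=plan([(587,-42,200,2)])
cv2.imwrite('pics/s2c.png',cv2.resize(im[220:380,80:300],(770,560),interpolation=cv2.INTER_CUBIC)[:,:,::-1])
E
```

```text
t: 12.2
eef_pos: [558.6, -357.1, 61.9]
ee_rot: [0.997, -0.078, -0.0, -0.0]
contact_force: [0.4, 0.0, 0.7]
finger_gap: 1.003
t: 12.95
eef_pos: [559.2, -357.3, 62.7]
ee_rot: [0.997, -0.078, 0.001, 0.0]
contact_force: [-0.0, 0.9, 5.8]
finger_gap: 0.602
t: 13.7
eef_pos: [559.1, -357.2, 198.2]
ee_rot: [0.997, -0.078, 0.001, 0.0]
contact_force: [0.3, 0.2, -3.5]
finger_gap: 0.601
(587, -42, 200) 11 [[-0.19,-2.87,-0.03,0,0,-9.2],[0.27,-2.86,-0.03,0,0,-9.2],[0.72,-2.78,-0.03,0,0,-9.2],[1.16,-2.63,-0.03,0,0,-9.2],[1.56,-2.41,-0.03,0,0,-9.2],[1.93,-2.13,-0.03,0,0,-9.2],[2.24,-1.8,-0.03,0,0,-9.2],[2.5,-1.41,-0.03,0,0,-9.1],[2.69,-1,-0.03,0,0,-9.2],[2.82,-0.56,-0.03,0,0,-9.1],[2.87,-0.1,-0.03,0,0,-9.2]]
```

View pics/s2c.png

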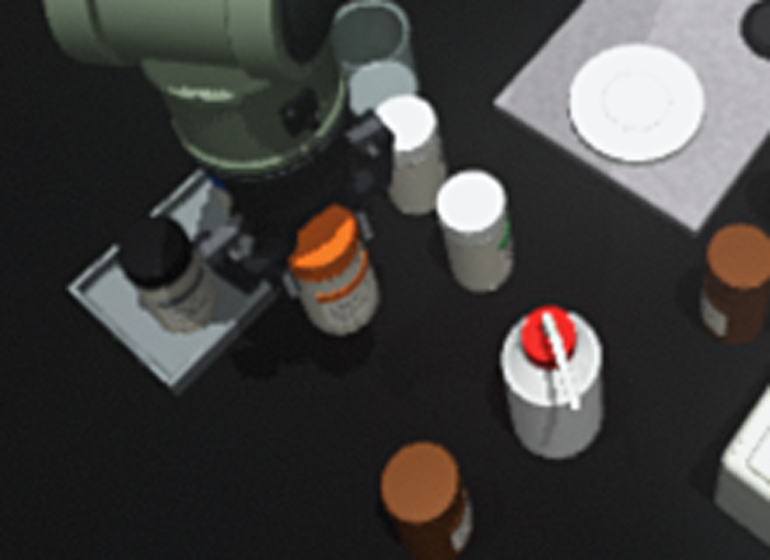

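s2c: the orange jar hangs upright in the gripper at crop (338,280). Its stripe starts at crop (317,298) and wraps right. The blue jar is hidden behind the gripper in the tray. I turn the jar 20° towards the scene camera to measure both ends of the label.

```bash
python3 -m creep '[[0,0,0,0,0,10],[0,0,0,0,0,10],[0,0,0,0,0,0],[0,0,0,0,0,0]]'
python3 - <<'E'
from h import *
im,d=snap('scene','s3')
i=cams.camera_info('scene');E=np.array(i['extrinsics']);s=telemetry.state();tz=s['eef_pos'][2]
M=R.from_quat(s['ee_rot']).as_matrix();print('jaw',np.degrees(np.arctan2(M[1,1],M[0,1])),s['eef_pos'])
foot=tz-62.7
c=np.array(s['eef_pos'][:2]); view=np.degrees(np.arctan2(E[1,3]-c[1],E[0,3]-c[0]));print('view',view)
for dx in (0,2,-2):  # lateral shift test of axis, perpendicular to the view
  cc=c+np.array([1.2,-1.5])+dx*np.array([-np.sin(np.radians(view)),np.cos(np.radians(view))])
  AZ=np.arange(view-90,view+90,2.);Z=np.arange(75,25,-2.5)
  az,z=np.meshgrid(np.radians(AZ),Z)
  W=np.stack([cc[0]+26*np.cos(az),cc[1]+26*np.sin(az),z+foot],-1)
  Q=(W-E[:3,3])@E[:3,:3]
  u=(i['fx']*Q[...,0]/Q[...,2]+i['cx']).astype(np.float32);v=(i['fy']*Q[...,1]/Q[...,2]+i['cy']).astype(np.float32)
  U=cv2.remap(im,u,v,cv2.INTER_LINEAR).astype(int); o=U[...,0]-U[...,2]
  k=(Z<=70)&(Z>=57.5); print(dx,[(int(a),int(b)) for a,b in zip(AZ[::3],o[k].max(0)[::3])])
  if dx==0: 
    u0=cv2.resize(U.astype(np.uint8),(360,240),interpolation=cv2.INTER_NEAREST)
    x,y=int(u.mean()),int(v.mean()); C=cv2.resize(im[y-25:y+25,x-25:x+25],(400,400),interpolation=cv2.INTER_CUBIC); C[:240,400-400:0]=0
    cv2.imwrite('pics/lab.png',np.hstack([C,cv2.copyMakeBorder(u0,0,160,0,0,cv2.BORDER_CONSTANT)])[:,:,::-1])
    bnd=im[y-4:y+14]; print(u[:,[0,-1]].min(),u[:,[0,-1]].max())
E
```

```text
t: 14.25
eef_pos: [558.5, -356.9, 195.9]
ee_rot: [0.969, -0.248, -0.001, -0.0]
contact_force: [0.0, -0.1, -1.6]
finger_gap: 0.595
jaw -118.81483087077058 [ 558.54227007 -356.97201153  196.22431893]
view -25.395873389723626
0 [(-115, 22), (-109, 11), (-103, 6), (-97, 5), (-91, 17), (-85, 43), (-79, 85), (-73, 116), (-67, 111), (-61, 114), (-55, 113), (-49, 111), (-43, 100), (-37, 94), (-31, 117), (-25, 110), (-19, 124), (-13, 99), (-7, 110), (-1, 112), (4, 113), (10, 109), (16, 85), (22, 79), (28, 59), (34, 38), (40, 24), (46, 11), (52, 4), (58, 2)]
161.46107 185.71861
2 [(-115, 54), (-109, 42), (-103, 27), (-97, 15), (-91, 37), (-85, 105), (-79, 115), (-73, 112), (-67, 111), (-61, 113), (-55, 113), (-49, 102), (-43, 91), (-37, 118), (-31, 106), (-25, 124), (-19, 100), (-13, 108), (-7, 115), (-1, 118), (4, 112), (10, 86), (16, 78), (22, 52), (28, 30), (34, 13), (40, 5), (46, 2), (52, -2), (58, -4)]
-2 [(-115, -2), (-109, 0), (-103, 1), (-97, 2), (-91, 4), (-85, 8), (-79, 32), (-73, 70), (-67, 103), (-61, 115), (-55, 113), (-49, 118), (-43, 114), (-37, 99), (-31, 100), (-25, 110), (-19, 117), (-13, 116), (-7, 104), (-1, 114), (4, 112), (10, 111), (16, 103), (22, 85), (28, 81), (34, 71), (40, 51), (46, 27), (52, 10), (58, 21)]
```

View pics/lab.png

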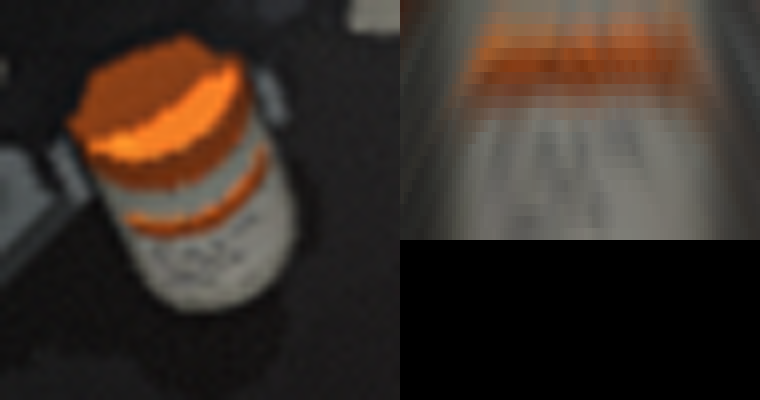

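lab.png: the stripe runs from crop (123,218) to (268,150), almost symmetric about the jar. So the label's middle is at about -27° with the jaws at -118.8°, and it faces the lens (91.8°) with the jaws at 0°.

```bash
python3 - <<'E'
from plan import *
plan([(575,-180,200,-55),(587,-42,200,0)])
E
```

```text
(575, -180, 200) 7 [[-1.01,-2.33,-0.05,0,0,-9.1],[-0.63,-2.46,-0.05,0,0,-9.1],[-0.24,-2.53,-0.05,0,0,-9.1],[0.17,-2.53,-0.06,0,0,-9.1],[0.57,-2.48,-0.05,0,0,-9.1],[0.95,-2.35,-0.06,0,0,-9.2],[1.31,-2.17,-0.05,0,0,-9.1]]
(587, -42, 200) 6 [[1.48,-1.77,0,0,0,-9.2],[1.75,-1.51,0,0,0,-9.2],[1.97,-1.21,0,0,0,-9.2],[2.13,-0.88,0,0,0,-9.1],[2.25,-0.54,0,0,0,-9.2],[2.3,-0.16,0,0,0,-9.1]]
```

```bash
python3 -m creep '[[-1,-2.3,-0.1,0,0,-9.1],[-0.6,-2.5,-0.1,0,0,-9.1],[-0.2,-2.5,0,0,0,-9.1],[0.2,-2.5,0,0,0,-9.1],[0.6,-2.5,-0.1,0,0,-9.1],[0.9,-2.3,0,0,0,-9.2],[1.3,-2.2,0,0,0,-9.1]]'
python3 -m creep '[[1.5,-1.8,0,0,0,-9.2],[1.7,-1.5,0,0,0,-9.2],[2,-1.2,0,0,0,-9.2],[2.1,-0.9,0,0,0,-9.1],[2.3,-0.5,0,0,0,-9.2],[2.3,-0.2,0,0,0,-9.1],[0,0,0,0,0,0],[0,0,0,0,0,0]]'
python3 - <<'E'
from plan import *
plan([(587,-42,110,0,50),(587,-42,98,0,5)])
E
```

```text
t: 15.18
eef_pos: [576.5, -180.3, 199.9]
ee_rot: [0.953, 0.303, 0.0, 0.0]
contact_force: [0.0, -0.5, -2.1]
finger_gap: 0.6
t: 16.18
eef_pos: [588.7, -43.4, 199.9]
ee_rot: [0.709, 0.706, -0.0, 0.0]
contact_force: [0.4, -0.7, -2.4]
finger_gap: 0.593
(587, -42, 110) 2 [[0.07,-0.09,4.5,0,0,-0.1],[0.07,-0.08,4.49,0,0,-0.2]]
(587, -42, 98) 3 [[0,0,0.4,0,0,0],[0,0,0.4,0,0,0],[0,0,0.4,0,0,0]]
```

```bash
python3 -m creep '[[0.1,-0.1,2,0,0,-0.2],[0,-0.1,4,0,0,0],[0,0,3,0,0,0],[0,0,0.8,0,0,0],[0,0,0.4,0,0,0],[0,0,0.2,0,0,0],[0,0,0,0,0,0]]'; python3 -m creep '[[0,0,0.1,0,0,0],[0,0,0,0,0,0]]'
```

```text
t: 17.05
eef_pos: [587.2, -41.7, 96.5]
ee_rot: [0.707, 0.707, 0.0, 0.0]
contact_force: [0.1, -0.4, -2.8]
finger_gap: 0.601
t: 17.3
eef_pos: [586.9, -41.6, 95.0]
ee_rot: [0.707, 0.707, 0.0, 0.0]
contact_force: [0.4, 0.1, -2.6]
finger_gap: 0.602
```

```bash
for i in 1 2 3 4; do python3 -m creep '[[0,0,0.08,0,0,0],[0,0,0,0,0,0]]' | grep -E 'eef|contact'; done
```

```text
eef_pos: [586.7, -41.7, 94.0]
contact_force: [0.6, 0.0, -2.0]
eef_pos: [586.7, -41.7, 93.1]
contact_force: [-0.5, -0.3, -1.6]
eef_pos: [586.9, -41.8, 92.7]
contact_force: [-2.5, 1.0, 4.1]
eef_pos: [587.0, -41.9, 92.6]
contact_force: [-6.8, 0.6, 19.2]
```

```bash
python3 -m creep '[[0,0,-0.06,0,0,0],[0,0,0,0,0,0]]' | grep contact; python3 -m creep '[[0,0,0,0,0,0],[0,0,0,0,0,0],[0,0,0,0,0,0],[0,0,0,0,0,0],[0,0,-2,0,0,0],[0,0,-4,0,0,0],[0,0,-5,0,0,0],[0,-5,-4,0,0,0],[0,-6,-3,0,0,0],[0,-5,-2,0,0,0],[0,0,0,0,0,0]]' 0
python3 - <<'E'
from h import *
np.set_printoptions(precision=1,suppress=True)
a,d=snap('scene','s4');b,dt=snap('top','t4')
z=lambda im,x,y,s:cv2.resize(im[y:y+s,x:x+s],(400,400),interpolation=cv2.INTER_CUBIC)
cv2.imwrite('pics/chk.png',np.hstack([z(a,90,190,200),z(b,140,120,100)])[:,:,::-1])
for n,im,dd in (('scene',a,d),('top',b,dt)):
    P=cloud(n,dd);h=cv2.cvtColor(im,cv2.COLOR_RGB2HSV);H,s,v=h[...,0],h[...,1],h[...,2]
    for nm,m in (('orange',(H>6)&(H<20)&(s>180)&(v>110)&(abs(P[...,2]-140)<7)&(abs(P[...,1]+42)<60)),('blue',(H>100)&(H<130)&(s>150)&(abs(P[...,2]-114)<8)&(P[...,1]<-250)),('red',((H<5)|(H>174))&(s>150)&(v>120)&(abs(P[...,2]-270)<25))):
        q=P[m]; print(n,nm,len(q),q.mean(0) if len(q) else '',np.median(q,0) if len(q) else '')
s=telemetry.state();print(s['t'],s['eef_pos'],s['joint_pos'])
E
```

```text
contact_force: [-4.4, -0.2, 8.7]
t: 19.92
eef_pos: [430.3, -41.7, 290.7]
ee_rot: [0.707, 0.707, 0.002, -0.0]
contact_force: [0.3, 1.1, 0.0]
finger_gap: 0.998
scene orange 196 [586.2 -43.2 138.5] [586.  -43.4 138.7]
scene blue 257 [ 391.4 -319.   112.2] [ 391.6 -319.   112.4]
scene red 37 [527.8 160.7 267.1] [527.3 160.  267.6]
top orange 12 [579.7 -35.2 139.4] [581.7 -26.8 139.6]
top blue 237 [ 388.9 -313.3  113.1] [ 388.9 -312.7  113. ]
top red 48 [529.  160.8 268.6] [529.4 160.2 268.7]
20.025 [432.4 -41.3 289.6] [-0.6  0.2  0.7  2.  -0.1  1.   0.1]
```

View pics/chk.png

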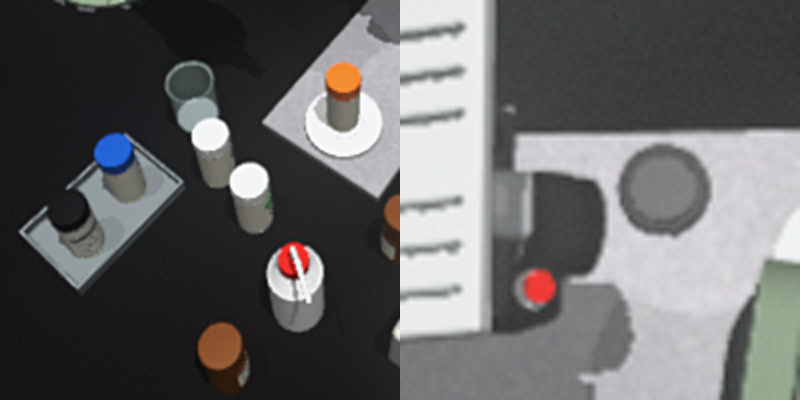

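chk: the blue jar stands upright in the free tray half, crop (120,165). The orange jar is upright mid-stage at (343,95), label turned away from the scene camera. The button is at right crop (540,287). Now to the button, along its axis.

```bash
cat > btn.py <<'E'
from plan import *
a=np.radians(91.8);X=np.array([np.cos(a),np.sin(a),0]);B=np.array([528.3,160.5,268.]);ZB=-.5*X+np.array([0,0,.866]);ZB/=np.linalg.norm(ZB)
Zt=-ZB;Yt=np.cross(X,[0,0,1.]);Yt/=np.linalg.norm(Yt);T=R.from_matrix(np.c_[np.cross(Yt,Zt),Yt,Zt])
E
python3 - <<'E'
from btn import *
print(T.as_quat())
P=B+100*ZB;print(P); plan([(470,0,370,T),(*P,T,50)])
E
```

```text
[ 0.672199    0.69365556  0.18011975 -0.18586917]
[529.87057251 110.52357249 354.60190526]
(470, 0, 370) 3 [[1.38,1.26,-2.68,0.2,10,-0.6],[1.81,1.26,-2.4,0.2,10,-0.5],[2.18,1.28,-2.05,0.1,9.9,-0.6]]
(np.float64(529.8705725068816), np.float64(110.5235724882136), np.float64(354.6019052628739)) 3 [[2.88,2.11,2.25,0,0,0],[2.88,2.11,2.25,0,0,0],[2.88,2.1,2.26,0,0,0]]
```

```bash
python3 -m creep '[[1.4,1.3,-2.7,0.2,10,-0.6],[1.8,1.3,-2.4,0.2,10,-0.5],[2.2,1.3,-2,0.1,9.9,-0.6],[0,0,0,0,0,0],[2.9,2.1,2.2,0,0,0],[2.9,2.1,2.2,0,0,0],[2.9,2.1,2.2,0,0,0],[0,0,0,0,0,0]]' 1 40
python3 - <<'E'
from btn import *
P=B+15*ZB; plan([(*P,T,40)])
a,_=snap('scene','s5');b,_=snap('top','t5')
z=lambda im,x,y,s:cv2.resize(im[y:y+s,x:x+s],(400,400),interpolation=cv2.INTER_CUBIC)
cv2.imwrite('pics/chk5.png',np.hstack([z(a,200,60,160),z(b,120,110,160)])[:,:,::-1])
E
```

```text
t: 21.02
eef_pos: [530.5, 113.4, 353.1]
ee_rot: [0.672, 0.695, 0.177, -0.186]
contact_force: [-1.0, -1.0, 0.4]
finger_gap: -0.005
(np.float64(528.5355858760322), np.float64(153.00353587323204), np.float64(280.9902857894311)) 2 [[-0.07,-0.02,4.12,-0.1,0.1,0],[-0.08,-0.02,4.11,-0.2,0.2,0.1]]
```

View pics/chk5.png

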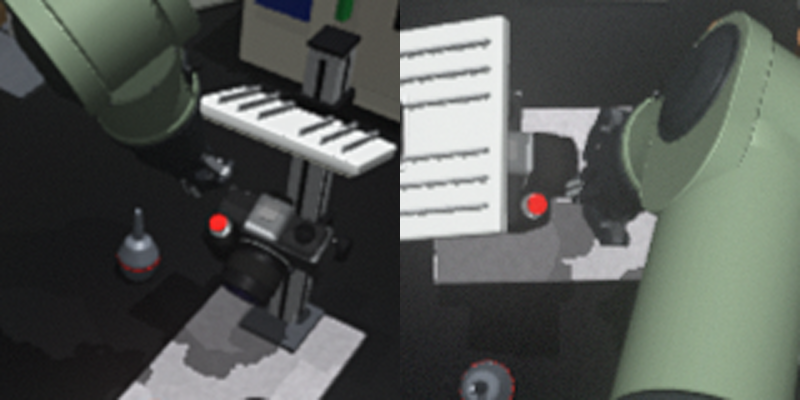

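chk5: the shut gripper is tilted along the axis, tips at left crop (215,170), above the button at (218,222). The lamp is clear of the wrist, with a gap at right crop x 505–583. Going down along the axis.

```bash
python3 -m creep '[[-0.1,0,2,0,0,0],[0,0,3,0,0,0],[0,0,2,0,0,0],[0,0,0.8,0,0,0],[0,0,0,0,0,0],[0,0,0,0,0,0]]'
python3 - <<'E'
from btn import *
s=telemetry.state();e=np.array(s['eef_pos'])-B;r=R.from_quat(s['ee_rot']);print('tool-axes err to B mm',r.inv().apply(-e),'axial F',np.mean([telemetry.state()['contact_force']@ZB for _ in range(5)]), np.degrees((r.inv()*T).as_rotvec()))
E
```

```text
t: 21.88
eef_pos: [529.6, 147.6, 287.8]
ee_rot: [0.673, 0.693, 0.18, -0.185]
contact_force: [-0.2, -0.4, -0.0]
finger_gap: -0.001
tool-axes err to B mm [ 1.34595703 -0.95943891 23.63742883] axial F 0.1541595572208763 [ 0.06038275  0.11147065 -0.09382849]
```

```bash
cat > f.py <<'E'
from btn import *
s=telemetry.state();e=np.array(s['eef_pos'])-B;print(round(s['t'],2),'axial',round(float(e@ZB),2),'F',round(float(s['contact_force']@ZB),2),'lat',R.from_quat(s['ee_rot']).inv().apply(-e)[:2].round(1))
E
python3 -m creep '[[0.1,-0.1,0.9,0,0,0],[0,0,0.6,0,0,0],[0,0,0.3,0,0,0],[0,0,0,0,0,0]]' >/dev/null; python3 f.py
for i in 1 2 3 4 5 6; do python3 -m creep '[[0,0,0.1,0,0,0],[0,0,0,0,0,0]]' >/dev/null; python3 f.py; done
```

```text
22.38 axial 4.51 F 0.77 lat [0.1 0.5]
22.62 axial 3.8 F -0.1 lat [0.1 0.4]
22.88 axial 2.68 F 0.03 lat [0.1 0.4]
23.12 axial 1.65 F -0.34 lat [0.1 0.4]
23.38 axial 0.72 F 0.4 lat [0.1 0.4]
23.62 axial -0.3 F 0.33 lat [0.1 0.4]
23.88 axial -1.3 F 2.26 lat [0.1 0.4]
```

```bash
for i in 1 2 3 4; do python3 -m creep '[[0,0,0.05,0,0,0],[0,0,0,0,0,0]]' >/dev/null; python3 f.py; done
```

```text
24.12 axial -1.78 F 2.11 lat [0.1 0.4]
24.38 axial -2.26 F 2.46 lat [0.1 0.4]
24.62 axial -2.55 F 6.23 lat [0.1 0.3]
24.88 axial -3.01 F 6.78 lat [0.1 0.3]
```

```bash
python3 -m creep '[[0,0,-0.05,0,0,0],[0,0,0,0,0,0]]' >/dev/null; python3 f.py;  python3 -m creep '[[0,0,0,0,0,0],[0,0,0,0,0,0]]' >/dev/null; python3 f.py
```

```text
25.12 axial -2.59 F 5.15 lat [0.1 0.3]
25.38 axial -2.64 F 6.27 lat [0.1 0.4]
```

```bash
python3 -m creep '[[0,0,-0.02,0,0,0],[0,0,0,0,0,0]]' >/dev/null; python3 f.py;  for i in 1 2 3; do python3 -m creep '[[0,0,0,0,0,0],[0,0,0,0,0,0]]' >/dev/null; python3 f.py; done
```

```text
25.62 axial -2.52 F 4.26 lat [0.1 0.4]
25.88 axial -2.55 F 4.83 lat [0.1 0.4]
26.12 axial -2.53 F 4.66 lat [0.1 0.4]
26.38 axial -2.53 F 4.92 lat [0.1 0.4]
```

Steady at about 4.7 N, between the click (2 N) and the second stage (6.3 N). I hold another 1.5 s, then press fully.

```bash
python3 -m creep '[[0,0,0,0,0,0],[0,0,0,0,0,0],[0,0,0,0,0,0],[0,0,0,0,0,0],[0,0,0,0,0,0],[0,0,0,0,0,0],[0,0,0,0,0,0],[0,0,0,0,0,0],[0,0,0,0,0,0],[0,0,0,0,0,0],[0,0,0,0,0,0],[0,0,0,0,0,0]]' >/dev/null; python3 f.py
python3 -m creep '[[0,0,0.15,0,0,0],[0,0,0.15,0,0,0],[0,0,0,0,0,0]]' >/dev/null; python3 f.py
for i in 1 2 3; do python3 -m creep '[[0,0,0.06,0,0,0],[0,0,0,0,0,0]]' >/dev/null; python3 f.py; done
```

```text
27.88 axial -2.55 F 5.15 lat [0.1 0.4]
28.25 axial -5.48 F 7.11 lat [0.1 0.4]
28.5 axial -5.98 F 8.26 lat [0.1 0.4]
28.75 axial -6.57 F 8.22 lat [0.1 0.3]
29.0 axial -6.82 F 12.36 lat [0.1 0.3]
```

```bash
python3 -m creep '[[0,0,0.03,0,0,0],[0,0,0,0,0,0]]' >/dev/null; python3 f.py
python3 -m creep '[[0,0,-0.5,0,0,0],[0,0,-1,0,0,0],[0,0,-3,0,0,0],[0,0,-4,0,0,0],[0,0,-4,0,0,0],[-3,-2,-1,0,0,0],[-4,-3,0,0,0,0],[-4,-3,0,0,0,0],[0,-3,0,0,0,0],[0,0,0,0,0,0]]'; python3 - <<'E'
from h import *
np.set_printoptions(precision=1,suppress=True)
a,d=snap('scene','s6');b,dt=snap('top','t6')
S0=np.load('pics/s4_scene.npz')
for n,im,dd in (('scene',a,d),('top',b,dt)):
    P=cloud(n,dd);h=cv2.cvtColor(im,cv2.COLOR_RGB2HSV);H,s,v=h[...,0],h[...,1],h[...,2]
    for nm,m in (('orange',(H>6)&(H<20)&(s>180)&(v>110)&(abs(P[...,2]-140)<7)&(abs(P[...,1]+42)<60)),('red',((H<5)|(H>174))&(s>150)&(v>120)&(abs(P[...,2]-270)<25))):
        q=P[m]; print(n,nm,len(q),q.mean(0) if len(q) else '')
cv2.imwrite('pics/fin.png',np.hstack([cv2.resize(x,(400,300)) for x in (a,b)])[:,:,::-1])
E
```

```text
29.25 axial -6.93 F 16.36 lat [0.1 0.3]
t: 30.5
eef_pos: [421.4, -2.1, 323.9]
ee_rot: [0.673, 0.693, 0.18, -0.186]
contact_force: [1.4, -0.2, -0.2]
finger_gap: -0.002
scene orange 193 [586.  -43.3 138.8]
scene red 37 [528.  160.3 267.4]
top orange 4 [582.  -37.6 140.2]
top red 46 [529.1 161.  268.3]
```

View pics/fin.png

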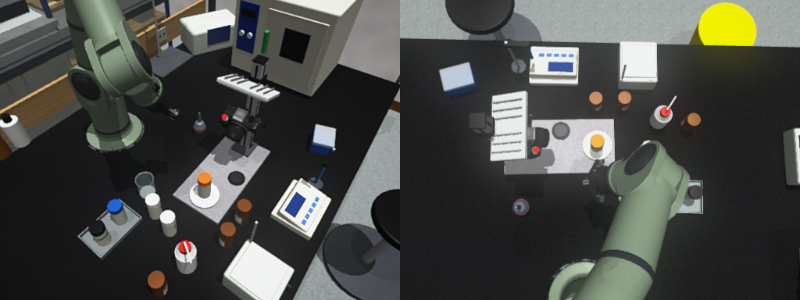

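fin: orange jar mid-stage at (204,185), blue jar in the tray at (116,212), button back up, nothing else moved, robot clear.

```bash
python3 -c "
from bench import job; print(job.sign_off())"
```

```text
the job is handed in; nothing more can be done
None
```

The job is handed in at about 30.5 s, under the 64 s limit. The blue-capped jar stands in the free half of the tray. The orange-capped jar is upright in the middle of the stage, and the picture was taken after it was in place.

- **Shutter:** I held the button at the first click for over 2 s at about 4.7 N. That is between the click at 2 N and the second stage at 6.3 N. I then pressed it to the hard stop at 16 N and let it come up. While finding the click, the button may have dipped under 1 mm into the second stage at 6.8 N. I backed it off at once, well short of fully down.
- **Last checks:** the orange jar measured (586, -43) against the stage centre at (587, -42). The button was back at its rest height, the robot was touching nothing, and nothing else had visibly moved. When the orange jar touched the stage, the force briefly reached 19 N, more than I intended for a gentle set-down.
- **Not confirmed:** neither camera can see the label once the jar is on the stage. I measured its direction while the jar was in the gripper, to about 5–7°, and turned the jar to match the lens.
- **Disagreements:** the two cameras differed by about 3–5 mm on positions, so I used the average.

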